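# Ready the electric lighter at the altar candle

## Task

Get the altar candle ready to be lit with the red electric lighter that stands nose-down in its steel holder: first press the lighter's loose blue cap fully home while the lighter still stands in the holder, then draw the lighter straight up out of the holder. Lean the lighter over to about 45 degrees, nose still lower than the handle, and finish while holding it still in the gripper with the tip of its nose within 2 cm of the tip of the candle's wick, the lighter touching nothing but the gripper. Leave the candle and the other things on the shelf where they are.

Things in the scene. Friction and masses are not known exactly. Their poses are not given: they have to be found in the camera images.
- lighter: Electric lighter, about 90 g, upright nose-down in the holder at the start. Origin at the nose tip; +z runs from nose to cap. Nose: round steel rod, 11 mm diameter, from the tip to 78 mm. Handle to grip: red, square 22 x 22 mm (flat sides across its own x and y), from 78 to 173 mm, its lower shoulder resting on the holder's rim. Blue cap on top.
- lighter_tip (a point): The tip of the lighter's nose (same point as the lighter's origin, same axes).
- lighter_cap (a joint): How far the blue cap on the lighter's top end has been pressed in, along the lighter towards the nose: 0 = 8 mm proud, 0.008 m = fully home; starts between 0 and 3 mm. Held by friction: it moves at about 3 N (plus a little with speed), stays where it is left, and meets a hard stop when home (5 to 10 N seats it well).
- lighter_cap_top (a point): Centre of the top face of the blue cap (18 mm in diameter, 12 mm tall, narrower than the handle). On the lighter's axis, 193 mm from the nose tip at joint value 0, 185 mm when home.
- holder: Stainless steel holder, fixed to the shelf: round foot 84 mm in diameter, upright tube 32 mm in outer diameter with its rim 102 mm above the shelf. Origin under its centre on the shelf. The tube's bore is 14 mm wide and 84 mm deep; the lighter's nose reaches 78 mm into it, so its tip starts 24 mm above the shelf.
- holder_mouth (a point): Centre of the holder's mouth, at the rim, 102 mm above the shelf.
- candle: Cream pillar candle 58 mm in diameter on a brass dish 86 mm in diameter, loose, 0.35 kg; top of the wax 65 mm above the shelf. Origin under its centre on the shelf.
- wick_tip (a point): Tip of the candle's rigid black wick (5 mm thick, 15 mm tall), on the candle's axis 80 mm above the shelf.
- teacup: Blue ceramic teacup, bystander, 74 mm across, 60 mm tall. Origin under its centre.
- bell: Yellow plastic bell with a red press button, bystander, 72 mm across, 46 mm tall. Origin under its centre.
- fan_base: Dark wooden base with a folded fan in it, bystander, 50 x 85 mm, 54 mm tall. Origin under its centre.
- brass_bowl: Small brass offering bowl, bystander, 80 mm across, 35 mm tall. Origin under its centre.
- incense_box: Cardboard incense box with a red band, bystander, 70 x 35 mm, 30 mm tall. Origin under its centre.
- oil_bottle: Amber oil bottle with a black cap, bystander, 44 mm across, 80 mm tall. Origin under its centre.

How it is judged:
On the way, in this order (a step that is already met when the one before it is completed fails the run):
1. the blue cap is pressed home while the lighter stands in the holder (value of joint lighter_cap above 0.0065 m and distance between lighter_tip and holder below 0.045 m), for 0.2 s.
2. the lighter is drawn out: its nose tip is above the holder's rim and the fingers hold it (z of lighter_tip in the frame of holder_mouth above 0.003 m and contact force between lighter and the fingers above 1 N), for 0.1 s.
At the end, for the whole second after the job is handed in: The fingers hold the lighter still, cap home (to 1.5 mm), axis 30 to 60 degrees from upright, nose lower, its tip within 23 mm of the wick tip, touching no candle, holder or bystander; candle upright, and it and the bystanders within 25 mm of their starts (value of joint lighter_cap above 0.0065 m and angle between lighter's own z axis and vertical between 0.52 and 1.05 rad and distance between lighter_tip and wick_tip below 0.023 m and contact force between lighter and the fingers above 1 N and linear speed of lighter below 0.03 m/s and angular speed of lighter below 0.2 rad/s and contact force between lighter and holder below 0.1 N and contact force between lighter and candle below 0.1 N and contact force between lighter and teacup below 0.1 N and contact force between lighter and bell below 0.1 N and contact force between lighter and fan_base below 0.1 N and contact force between lighter and brass_bowl below 0.1 N and contact force between lighter and incense_box below 0.1 N and contact force between lighter and oil_bottle below 0.1 N and angle between candle's own z axis and vertical below 0.1 rad and distance of each of candle, teacup, bell, fan_base, brass_bowl, incense_box, oil_bottle from where it was at the start of the episode below 0.025 m); the arm keeps its last pose, push and grip.
It fails at once if the candle or another thing on the shelf is moved more than 25 mm or tipped (distance of any of candle, teacup, bell, fan_base, brass_bowl, incense_box, oil_bottle from where it was at the start of the episode above 0.025 m or angle between any of candle, teacup, bell, fan_base, brass_bowl, incense_box, oil_bottle's own z axis and vertical above 0.5 rad).
It also fails if it takes over 45 s, if anything falls off the work surface, if the arm or the gripper's body presses on something with over 40 N, if the wrist force passes 120 N, or if a joint passes its speed limit or range.

## Robot

A 6-joint arm with a two-finger parallel gripper is mounted at the origin on the work surface. World frame = base frame: x ahead of the robot, y to its left, z up, the work surface at z = 0. Lengths are in m, angles in rad, forces in N, time in s.
With the tool pointing down it reaches from about 0.35 to 0.875 m from the base axis. Payload 4.2 kg.
Tool frame: the origin (TCP) lies at the very end of the fingers, on their centre line; the grasp point (between the pads) lies 19 mm behind it; z points along the fingers, y is the line along which they close (so a half turn about z gives the same grasp; the last joint's range is limited). The gripper opens to 85 mm and grips with 20 to 120 N. Pads are 22 mm wide; open, the fingers measure 114 mm over their backs; the gripper's body (76 mm by 85 mm) begins 54 mm behind the grasp point. The pads swing forward as they close: fully open they stand 13 mm farther back than shut.
Start: joints at [-0.871, 0.385, 0.008, 0, -1.194, -0.259], TCP at [0.267, -0.565, 0.231] pointing down, gripper open.
Joint ranges: [-3.14, 3.14], [-1.21, 2.06], [-1.07, 1.41], [-3.16, 2.05], [-2.99, -0.16], [-3.1, 3.1]. Speed limits (rad/s): [2.79, 2.79, 3.14, 3.14, 3.14, 3.14].

## Interface

Orientations are given as [roll, pitch, yaw] about the fixed x, y, z axes, in that order (R = Rz(yaw) Ry(pitch) Rx(roll)).
In Python, from rig import r, viewer gives the robot as it stands (r), with the cameras (viewer).
- The arm moves only by the tool move_tool, called by a JSON object that holds its "fn" and its "kwargs", one argument or row to a line. Schema: {"type":"object","properties":{"ticks":{"type":"array","items":{"type":"number"},"minItems":6,"maxItems":48},"finger_gap":{"type":"number"},"only":{"type":"string"},"quiet":{"type":"boolean"},"lines":{"type":"string"}},"required":["ticks"],"additionalProperties":false}. ticks is one flat list of numbers that holds 1 to 8 rows one after another, with no inner brackets; each row has 6 numbers: dx, dy, dz in normalised numbers (1 is 0.75 m), then a rotation vector rx, ry, rz in fractions of the full range, 1 being pi rad; each row shifts and turns the commanded pose from where the row before left it, along the tool's axes as they then stand; what a row does not reach is not made up. A row lasts 1/12 s, in which the tool goes at most 0.0417 m and 0.125 rad, less where a joint would pass 70% of its speed; a pose out of reach is approached as far as the arm can. finger_gap is the opening from 0.0 (shut) to 1.0 (fully open), set as the call begins (left out keeps the last). The fingers move at their own pace and stop on an object; the grip force is fixed at half the most. Time passes only in rows, so rows that do not move let the fingers close. The tool returns the time, the measured TCP pose, the force, the opening and the grip force at its end. only (a regular expression) keeps the lines of the reply that match it, lines (a string "A,B") keeps lines A to B, and quiet returns only ok. Input that does not fit is refused with a message, and nothing moves.
- r.state(): the state, without advancing time (a new reading comes with each control period).
- viewer.grab_frame(name): name is "scene" or "top" or "wrist"; returns a dict with "img" (420x560x3 uint8, red, green, blue), "fovy" (degrees; the focal length in pixels is half the picture's height over the tangent of half this angle, whatever the lens; pixels are square), "cx", "cy" (the principal point, pixels), "eye" and "orientation" of the camera in the world. Camera axes: x right, y down, z forward; pixel columns grow to the right and rows downward; lengths in m; the calibration is good to about 2 mm. A picture is of the moment at which its call begins. There is no depth.
- r.close_job(): hands the job in; it is judged then, once.
The state is a dict: "t": time; "q": joint angles; "joint_velocities": joint speeds; "joint_torque": joint torques, N m; "eef_pos": TCP position; "ee_rot": TCP orientation; "force": force on the tool from outside, world axes, zero at the start; "moment": the same for the moment, N m; "opening": opening from 0.0 (shut) to 1.0 (fully open); "finger_force": force on a finger pad.
Only numpy, scipy, OpenCV 4.12 (cv2) and the standard library are available. Lean on these libraries where they do the work, as an engineer would, in place of code of your own. Each camera call takes 0.05 s, during which the arm holds its last target. There are 200 camera calls.

## Working session

There is one attempt and no reset: what is moved stays moved. The work goes in short steps, Python scripts to look and compute and a tool call to move; the robot and the scene stay as the last step left them, time stands still between calls to the robot, and variables do not carry over. Pictures are saved under pics/ and viewed, at most 10 in all, crops included, and the job is handed in when it is done.

```bash
ls; mkdir -p pics
```

Run:
```python
from rig import r, viewer
import cv2
for n in ("scene","top"):
    f=viewer.grab_frame(n); cv2.imwrite(f"pics/{n}0.png",f["img"][:,:,::-1]); print(n,f["fovy"],f["cx"],f["cy"],f["eye"],f["orientation"])
print(r.state())
```

```text
pics
rig.py
scene 44.076034572423225 281.64497841763534 211.55310741412384 [1.23365823 0.53415584 1.3180893 ] [-2.50659415  0.0110958   2.25624718]
top 47.56442308319191 282.30664314502906 207.43205344763825 [0.49480152 0.01060435 1.66374188] [-3.07972312 -0.00607953 -1.56538454]
{'t': 0.1, 'q': array([-8.71380877e-01,  3.85467032e-01,  6.75774564e-03, -3.99677430e-04,
       -1.19402654e+00, -2.58600324e-01]), 'joint_velocities': array([ 0.00076266, -0.00380622,  0.00171357,  0.00211013,  0.00045845,
       -0.00067195]), 'joint_torque': array([-6.82286754e-04, -3.93318951e+01,  1.88929600e+01,  4.19793382e+00,
       -2.59242093e-03, -1.37606939e-06]), 'eef_pos': array([ 0.26645291, -0.56477283,  0.230342  ]), 'ee_rot': array([ 3.13962265e+00, -1.36980697e-04, -2.70092480e+00]), 'force': array([-0.25570557,  0.25648178,  0.30638774]), 'moment': array([-0.00041052, -0.02936348, -0.00079099]), 'finger_force': 0.0, 'opening': 0.9955517037228225}
```

View pics/scene0.png

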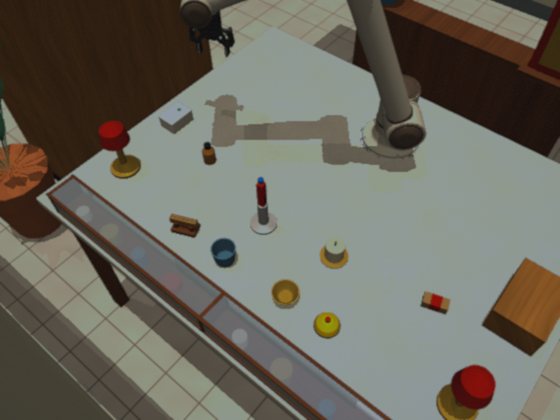

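View pics/top0.png

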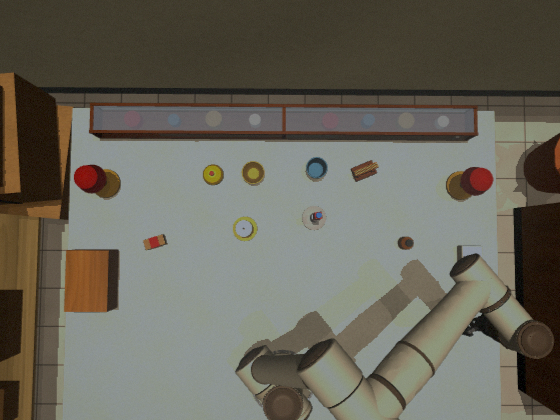

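The scene view shows the blue cap at about (261,181), red handle (262,193), foot (263,223), and candle (335,250). In the top view the lighter is at about (317,215) and the candle at (245,228). Next I measure both.

Create h.py:
```python
from rig import r, viewer
import numpy as np, cv2
from scipy.spatial.transform import Rotation as R
def ray(f,p):
    fl=210/np.tan(np.radians(f["fovy"])/2)
    d=R.from_euler('xyz',f["orientation"]).apply([(p[0]-f["cx"])/fl,(p[1]-f["cy"])/fl,1]); return np.array(f["eye"]),d/np.linalg.norm(d)
def plane(f,p,z):
    e,d=ray(f,p); return e+d*(z-e[2])/d[2]
def tri(f,p,g,q):
    a,u=ray(f,p); b,v=ray(g,q)
    s=np.linalg.lstsq(np.c_[u,-v],b-a,rcond=None)[0]; A=a+u*s[0];B=b+v*s[1]
    return (A+B)/2,np.linalg.norm(A-B)
def proj(f,P):
    c=R.from_euler('xyz',f["orientation"]).inv().apply(np.array(P)-f["eye"]); fl=210/np.tan(np.radians(f["fovy"])/2)
    return c[:2]/c[2]*fl+[f["cx"],f["cy"]]
def blobs(f,lo,hi,roi=(0,0,560,420),mn=6):
    x0,y0,x1,y1=roi; h=cv2.cvtColor(f["img"],cv2.COLOR_RGB2HSV)[y0:y1,x0:x1]
    m=cv2.inRange(h,lo,hi); n,l,s,c=cv2.connectedComponentsWithStats(m)
    return [(c[i]+[x0,y0],s[i][:5]+[x0,y0,0,0,0]) for i in range(1,n) if s[i][4]>=mn]
def bl(f,roi): return blobs(f,(95,120,60),(130,255,255),roi)
def red(f,roi): return blobs(f,(0,150,60),(8,255,255),roi)+blobs(f,(170,150,60),(180,255,255),roi)
```

Run:
```python
from h import *
s=viewer.grab_frame("scene");t=viewer.grab_frame("top")
rs=(240,165,285,235);rt=(295,195,340,240)
for n,f,roi in(("s",s,rs),("t",t,rt)):
    print(n,"blue",bl(f,roi),"red",red(f,roi))
cs=(310,230,360,275);ct=(225,210,265,250)
for n,f,roi in(("s",s,cs),("t",t,ct)):
    print(n,"dish",blobs(f,(15,110,60),(35,255,255),roi),"dark",blobs(f,(0,0,0),(180,255,70),roi,1))
o=np.hstack([cv2.resize(f["img"][y0:y1,x0:x1],(400,400),interpolation=0) for f,(x0,y0,x1,y1) in((s,(235,165,305,235)),(t,(295,195,340,240)))])
cv2.imwrite("pics/z.png",o[:,:,::-1])
b=bl(s,rs);c=bl(t,rt)
if b and c: print(tri(s,b[0][0],t,c[0][0]))
```

```text
s blue [(array([260.2173913 , 179.60869565]), array([258, 177,   5,   6,  23]))] red [(array([260.31521739, 193.02173913]), array([257, 183,   8,  23,  92]))]
t blue [(array([318.38095238, 214.76190476]), array([316, 213,   6,   5,  21]))] red []
s dish [(array([333.1814346 , 259.24894515]), array([320, 247,  28,  21, 237]))] dark [(array([326., 253.]), array([326, 251,   1,   5,   5])), (array([341.8, 256. ]), array([341, 254,   2,   5,   5]))]
t dish [(array([245.785, 228.675]), array([233, 217,  24,  24, 200]))] dark []
(array([ 0.56278181, -0.10760451,  0.21211586]), np.float64(0.0007499612219841483))
```

View pics/z.png

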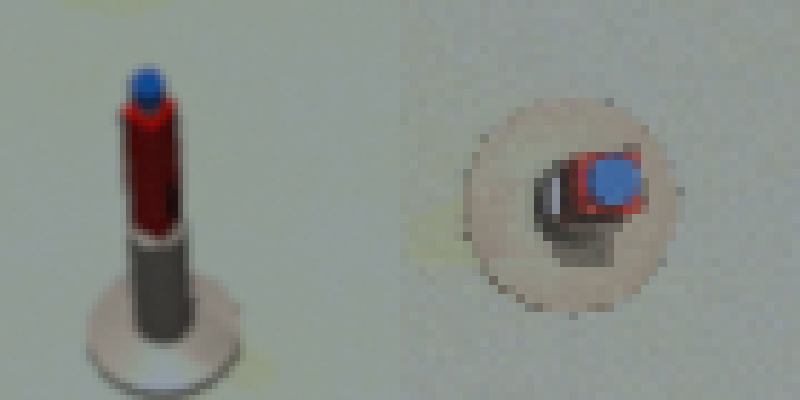

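The crops show the lighter upright, with its cap at (0.563,-0.108,0.212), which matches the expected height. The handle is roughly square to the world axes. I'll move above it.

Careful with the scale: shifts go in shares of 0.75 m and turns go in shares of pi rad. That gives: -0.033 m / 0.75 = -0.044, 0.0204 m / 0.75 = 0.0272.

{"fn": "move_tool", "kwargs": {
  "ticks": [-0.044, 0.0272, -0.0085, 0, 0, 0, -0.044, 0.0272, -0.0085, 0, 0, 0, -0.044, 0.0272, -0.0085, 0, 0, 0, -0.044, 0.0272, -0.0085, 0, 0, 0, -0.044, 0.0272, -0.0085, 0, 0, 0, -0.044, 0.0272, -0.0085, 0, 0, 0, -0.044, 0.0272, -0.0085, 0, 0, 0]
}}

```text
t: 0.78
eef_pos: [0.4152, -0.3357, 0.2764]
ee_rot: [3.141, 0.0, -2.701]
force: [1.9, -0.5, -0.7]
opening: 1.004
finger_force: 0.0
```

{"fn": "move_tool", "kwargs": {
  "ticks": [-0.044, 0.0272, -0.0085, 0, 0, 0, -0.044, 0.0272, -0.0085, 0, 0, 0, -0.044, 0.0272, -0.0085, 0, 0, 0, -0.044, 0.0272, -0.0085, 0, 0, 0, -0.044, 0.0272, -0.0085, 0, 0, 0, -0.044, 0.0272, -0.0085, 0, 0, 0, -0.044, 0.0272, -0.0085, 0, 0, 0]
}}

```text
t: 1.37
eef_pos: [0.5632, -0.1079, 0.3213]
ee_rot: [3.142, 0.0, -2.7]
force: [0.8, -0.8, 0.5]
opening: 0.996
finger_force: 0.0
```

{"fn": "move_tool", "kwargs": {
  "ticks": [0, 0, 0, 0, 0, -0.0382, 0, 0, 0, 0, 0, -0.0382, 0, 0, 0, 0, 0, -0.0382, 0, 0, 0, 0, 0, -0.0382, 0, 0, 0, 0, 0, -0.0382]
}}

```text
t: 1.78
eef_pos: [0.5626, -0.1095, 0.3206]
ee_rot: [3.141, -0.0, -2.094]
force: [0.4, 0.5, -0.5]
opening: 1.001
finger_force: 0.0
```

{"fn": "move_tool", "kwargs": {
  "ticks": [0, 0, 0, 0, 0, -0.0382, 0, 0, 0, 0, 0, -0.0382, 0, 0, 0, 0, 0, -0.0382, 0, 0, 0, 0, 0, -0.0382, 0, 0, 0, 0, 0, -0.0159, 0, 0, 0, 0, 0, 0, 0, 0, 0, 0, 0, 0]
}}

```text
t: 2.37
eef_pos: [0.5625, -0.1098, 0.3207]
ee_rot: [3.141, 0.0, -1.572]
force: [0.3, 0.4, -0.2]
opening: 0.999
finger_force: 0.0
```

Run:
```python
from h import *
f=viewer.grab_frame("wrist");cv2.imwrite("pics/w1.png",f["img"][:,:,::-1]);print(r.state()["eef_pos"],r.state()["ee_rot"],f["eye"],f["orientation"],f["fovy"])
print("blue",bl(f,(0,0,560,420)))
```

```text
[ 0.56256518 -0.10980547  0.32075073] [ 3.14125268e+00  9.41070274e-05 -1.57227923e+00] [ 0.56262062 -0.18249949  0.46471701] [ 2.85037970e+00 -9.01362598e-04  3.13944275e+00] 67.90350123814085
blue [(array([137.20689655, 150.34482759]), array([128, 148,  19,   8,  29])), (array([152.5625, 149.25  ]), array([148, 148,  11,   3,  16])), (array([123.8125, 161.125 ]), array([122, 156,   5,  11,  16])), (array([128.05769231, 185.78846154]), array([121, 168,  20,  31,  52])), (array([165.3030303 , 194.87878788]), array([156, 186,  19,  15,  33])), (array([149.61538462, 200.        ]), array([146, 199,   9,   3,  13])), (array([276.90595611, 213.49529781]), array([267, 204,  21,  20, 319]))]
```

View pics/w1.png

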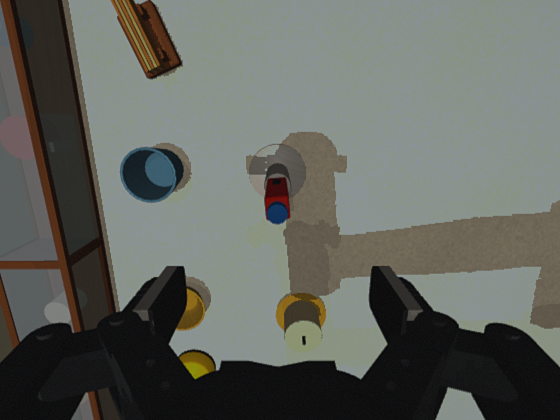

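The wrist view shows the cap at (277,213), the foot at (276,170), and the wick at about (304,341). Fingers appear left and right, with the cap between them. Now I compute positions and the handle's yaw.

Run:
```python
from h import *
f=viewer.grab_frame("wrist");t=viewer.grab_frame("top");s=viewer.grab_frame("scene")
b=max(bl(f,(260,190,295,230)),key=lambda k:k[1][4])[0];print("cap",b,plane(f,b,.212))
for g,roi in((t,(295,195,340,240)),(s,(240,165,285,235))):
    q=bl(g,roi)
    if q: print("tri",q[0][0],tri(f,b,g,q[0][0]))
d=blobs(f,(0,0,0),(180,255,60),(290,325,320,355),3)
for c,st in d: print("dark",c,st,"tip",plane(f,(c[0],st[1]+st[3]),.08),"base",plane(f,(c[0],st[1]),.065), "tipother",plane(f,(c[0],st[1]),.08))
for g,roi in((t,(225,210,265,250)),):
    m=cv2.inRange(cv2.cvtColor(g["img"],cv2.COLOR_RGB2HSV)[210:250,225:265],(15,110,60),(35,255,255))
    (x,y),rad=cv2.minEnclosingCircle(cv2.findNonZero(m));print("dish top",plane(g,(x+225,y+210),.012),rad)
print("expect foot centre",plane(t,proj(t,[.563,-.108,0]),0))
x0,y0,x1,y1=250,140,310,230
o=cv2.resize(f["img"][y0:y1,x0:x1],None,fx=6,fy=6,interpolation=0);p=cv2.resize(f["img"][290:360,270:340],(378,540),interpolation=0)
cv2.imwrite("pics/w1c.png",np.hstack([o,p])[:,:,::-1])
```

```text
cap [276.92789969 213.43887147] [ 0.5631171  -0.10571505  0.212     ]
tri [260.41176471 179.88235294] (array([ 0.56318086, -0.10593191,  0.21255336]), np.float64(0.0001597347566282027))
dark [303.52173913 339.82608696] [302 336   4   9  23] tip [0.52463646 0.13744731 0.08      ] base [0.52351256 0.1335649  0.065     ] tipother [0.5249808  0.12170527 0.08      ]
dish top [0.50770229 0.14872536 0.012     ] 9.552586555480957
expect foot centre [ 0.563 -0.108  0.   ]
```

View pics/w1c.png

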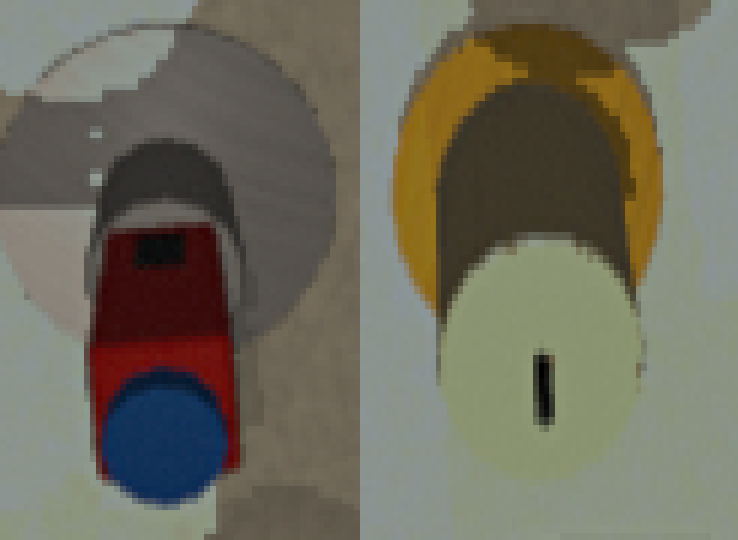

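The handle is yawed about +0.065 rad, the lighter axis is at about (0.563,-0.1065), and the wick at about (0.524,0.135). I'll shut the fingers, align and descend.

In the tool's units: 0.02 m / 0.75 = 0.0267, -0.003 m / 0.75 = -0.004, -0.065 rad / 3.1416 = -0.0207.

{"fn": "move_tool", "kwargs": {
  "ticks": [-0.004, -0.0007, 0.0267, 0, 0, 0, 0, 0, 0.0267, 0, 0, -0.0207, 0, 0, 0.0267, 0, 0, 0, 0, 0, 0.0267, 0, 0, 0, 0, 0, 0.0133, 0, 0, 0, 0, 0, 0, 0, 0, 0, 0, 0, 0, 0, 0, 0, 0, 0, 0, 0, 0, 0],
  "finger_gap": 0
}}

```text
t: 3.23
eef_pos: [0.5641, -0.1069, 0.2324]
ee_rot: [-3.139, -0.001, -1.506]
force: [0.1, 0.0, -0.0]
opening: -0.004
finger_force: 0.0
```

{"fn": "move_tool", "kwargs": {
  "ticks": [0, 0, 0.0027, 0, 0, 0, 0, 0, 0.0027, 0, 0, 0, 0, 0, 0.0027, 0, 0, 0, 0, 0, 0.0027, 0, 0, 0, 0, 0, 0, 0, 0, 0]
}}

```text
t: 3.65
eef_pos: [0.5629, -0.1068, 0.2225]
ee_rot: [3.141, 0.0, -1.506]
force: [-0.2, 0.2, -0.2]
opening: 0.0
finger_force: 0.0
```

{"fn": "move_tool", "kwargs": {
  "ticks": [0, 0, 0.0027, 0, 0, 0, 0, 0, 0.0027, 0, 0, 0, 0, 0, 0, 0, 0, 0]
}}

```text
t: 3.9
eef_pos: [0.5629, -0.1068, 0.2184]
ee_rot: [3.141, 0.0, -1.506]
force: [-0.8, -0.6, 0.7]
opening: 0.0
finger_force: 0.0
```

{"fn": "move_tool", "kwargs": {
  "ticks": [0, 0, 0.0027, 0, 0, 0, 0, 0, 0.0027, 0, 0, 0, 0, 0, 0, 0, 0, 0]
}}

```text
t: 4.15
eef_pos: [0.5632, -0.1068, 0.2148]
ee_rot: [-3.142, -0.0, -1.506]
force: [0.8, 0.1, 0.0]
opening: 0.001
finger_force: 0.1
```

In the tool's units: 0.002 m / 0.75 = 0.0027, 0.001 m / 0.75 = 0.0013.

{"fn": "move_tool", "kwargs": {
  "ticks": [0, 0, 0.0027, 0, 0, 0, 0, 0, 0.0013, 0, 0, 0, 0, 0, 0, 0, 0, 0]
}}

```text
t: 4.4
eef_pos: [0.5633, -0.1069, 0.2122]
ee_rot: [-3.141, -0.0, -1.506]
force: [0.3, -0.0, 2.5]
opening: 0.004
finger_force: 1.2
```

{"fn": "move_tool", "kwargs": {
  "ticks": [0, 0, 0.0013, 0, 0, 0, 0, 0, 0.0013, 0, 0, 0, 0, 0, 0, 0, 0, 0]
}}

```text
t: 4.65
eef_pos: [0.5632, -0.1068, 0.2099]
ee_rot: [-3.141, -0.0, -1.506]
force: [0.5, 0.3, 2.3]
opening: 0.001
finger_force: 1.2
```

{"fn": "move_tool", "kwargs": {
  "ticks": [0, 0, 0.0013, 0, 0, 0, 0, 0, 0, 0, 0, 0]
}}

```text
t: 4.82
eef_pos: [0.5633, -0.1069, 0.2091]
ee_rot: [-3.141, -0.0, -1.506]
force: [-1.4, 0.1, 3.4]
opening: 0.002
finger_force: 1.9
```

In the tool's units: 0.001 m / 0.75 = 0.0013.

{"fn": "move_tool", "kwargs": {
  "ticks": [0, 0, 0.0013, 0, 0, 0, 0, 0, 0, 0, 0, 0]
}}

```text
t: 4.98
eef_pos: [0.5638, -0.107, 0.2091]
ee_rot: [-3.14, -0.001, -1.505]
force: [-0.6, -0.5, 6.3]
opening: 0.003
finger_force: 3.4
```

{"fn": "move_tool", "kwargs": {
  "ticks": [0, 0, 0.0007, 0, 0, 0, 0, 0, 0, 0, 0, 0, 0, 0, 0, 0, 0, 0]
}}

```text
t: 5.23
eef_pos: [0.564, -0.107, 0.2091]
ee_rot: [-3.139, -0.001, -1.505]
force: [-1.2, -0.1, 7.8]
opening: -0.001
finger_force: 4.1
```

The cap hit its hard stop at z=0.209 with about 8 N, so it's home. Now I'll retreat, open and descend around the handle.

In the tool's units: -0.02 m / 0.75 = -0.0267, -0.01 m / 0.75 = -0.0133.

{"fn": "move_tool", "kwargs": {
  "ticks": [0, 0, -0.0133, 0, 0, 0, 0, 0, -0.0267, 0, 0, 0, 0, 0, -0.0267, 0, 0, 0, 0, 0, 0, 0, 0, 0, 0, 0, 0, 0, 0, 0]
}}

```text
t: 5.65
eef_pos: [0.5633, -0.1066, 0.2581]
ee_rot: [-3.14, 0.001, -1.506]
force: [-1.0, 0.1, -0.4]
opening: -0.002
finger_force: 0.0
```

{"fn": "move_tool", "kwargs": {
  "ticks": [0, 0, 0, 0, 0, 0, 0, 0, 0, 0, 0, 0, 0, 0, 0, 0, 0, 0, 0, 0, 0, 0, 0, 0, 0, 0, 0, 0, 0, 0, 0, 0, 0, 0, 0, 0, 0, 0, 0, 0, 0, 0],
  "finger_gap": 1
}}

```text
t: 6.23
eef_pos: [0.5631, -0.1068, 0.2573]
ee_rot: [3.141, 0.0, -1.506]
force: [0.1, -0.9, 0.3]
opening: 0.975
finger_force: 0.0
```

{"fn": "move_tool", "kwargs": {
  "ticks": [0, 0, 0.0267, 0, 0, 0, 0, 0, 0.0267, 0, 0, 0, 0, 0, 0.0267, 0, 0, 0, 0, 0, 0, 0, 0, 0]
}}

```text
t: 6.57
eef_pos: [0.5605, -0.1066, 0.1932]
ee_rot: [3.133, 0.001, -1.507]
force: [-0.6, 0.8, -0.9]
opening: 0.997
finger_force: 0.0
```

Run:
```python
from h import *
f=viewer.grab_frame("wrist");t=viewer.grab_frame("top")
cv2.imwrite("pics/w2.png",f["img"][:,:,::-1])
q=bl(t,(295,195,340,240));print(q, [plane(t,k[0],.207) for k in q])
```

```text
[] []
```

View pics/w2.png

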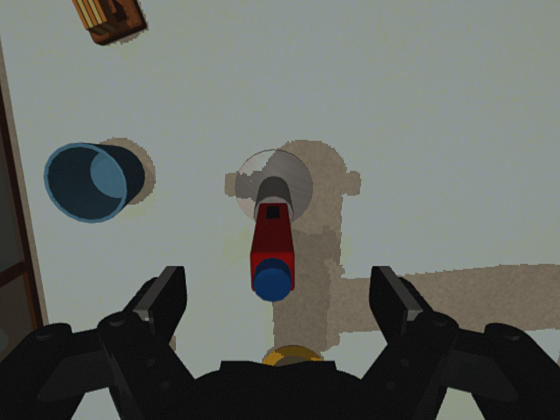

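The cap at (272,280) is seated and sits between the pads, and the handle edges line up with them. I'll descend and grip.

In the tool's units: 0.02 m / 0.75 = 0.0267, 0.01 m / 0.75 = 0.0133.

{"fn": "move_tool", "kwargs": {
  "ticks": [0, 0, 0.0267, 0, 0, 0, 0, 0, 0.0267, 0, 0, 0, 0, 0, 0.0133, 0, 0, 0, 0, 0, 0, 0, 0, 0, 0, 0, 0, 0, 0, 0, 0, 0, 0, 0, 0, 0]
}}

```text
t: 7.17
eef_pos: [0.5644, -0.1069, 0.1491]
ee_rot: [-3.139, -0.001, -1.505]
force: [-0.9, 0.4, -0.2]
opening: 0.996
finger_force: 0.0
```

{"fn": "move_tool", "kwargs": {
  "ticks": [0, 0, 0, 0, 0, 0, 0, 0, 0, 0, 0, 0, 0, 0, 0, 0, 0, 0, 0, 0, 0, 0, 0, 0, 0, 0, 0, 0, 0, 0, 0, 0, 0, 0, 0, 0, 0, 0, 0, 0, 0, 0, 0, 0, 0, 0, 0, 0],
  "finger_gap": 0
}}

```text
t: 7.83
eef_pos: [0.5634, -0.1068, 0.1477]
ee_rot: [-3.141, -0.0, -1.506]
force: [-0.6, 0.1, 1.6]
opening: 0.251
finger_force: 58.7
```

In the tool's units: -0.02 m / 0.75 = -0.0267, -0.01 m / 0.75 = -0.0133.

{"fn": "move_tool", "kwargs": {
  "ticks": [0, 0, -0.0133, 0, 0, 0, 0, 0, -0.0267, 0, 0, 0, 0, 0, -0.0267, 0, 0, 0, 0, 0, -0.0267, 0, 0, 0, 0, 0, -0.0267, 0, 0, 0, 0, 0, -0.0267, 0, 0, 0, 0, 0, -0.0267, 0, 0, 0, 0, 0, -0.0267, 0, 0, 0]
}}

```text
t: 8.5
eef_pos: [0.5626, -0.1068, 0.2987]
ee_rot: [3.141, 0.0, -1.506]
force: [-0.3, -1.4, -0.8]
opening: 0.254
finger_force: 59.5
```

{"fn": "move_tool", "kwargs": {
  "ticks": [0, 0, -0.0267, 0, 0, 0, 0, 0, -0.0133, 0, 0, 0, 0, 0, 0, 0, 0, 0, 0, 0, 0, 0, 0, 0]
}}

```text
t: 8.83
eef_pos: [0.5628, -0.1066, 0.3271]
ee_rot: [3.141, 0.001, -1.506]
force: [0.1, 0.5, -1.8]
opening: 0.25
finger_force: 59.5
```

Run:
```python
from h import *
f=viewer.grab_frame("wrist");t=viewer.grab_frame("top");s=viewer.grab_frame("scene")
for n,g,roi in(("t",t,(225,210,265,250)),("s",s,(310,230,360,275))):
    x0,y0,x1,y1=roi;h=cv2.cvtColor(g["img"],cv2.COLOR_RGB2HSV)[y0:y1,x0:x1]
    m=cv2.inRange(h,(15,100,60),(35,255,255)); c=max(cv2.findContours(m,0,1)[0],key=len)
    (x,y),ax,an=cv2.fitEllipse(cv2.convexHull(c));print(n,x+x0,y+y0,ax,[plane(g,(x+x0,y+y0),z) for z in(.0,.01)])
o=np.hstack([cv2.resize(g["img"][y0:y1,x0:x1],(400,400),interpolation=0) for g,(x0,y0,x1,y1) in((s,(310,225,360,275)),(t,(225,205,270,250)))])
cv2.imwrite("pics/c.png",o[:,:,::-1])
```

```text
t 238.7452850341797 234.25432968139648 (7.13021183013916, 16.712892532348633) [array([0.50341789, 0.15230898, 0.        ]), array([0.5033661 , 0.15145726, 0.01      ])]
s 333.5795078277588 255.47384643554688 (23.64641571044922, 28.288164138793945) [array([0.51978949, 0.13057828, 0.        ]), array([0.52520542, 0.13364012, 0.01      ])]
```

View pics/c.png

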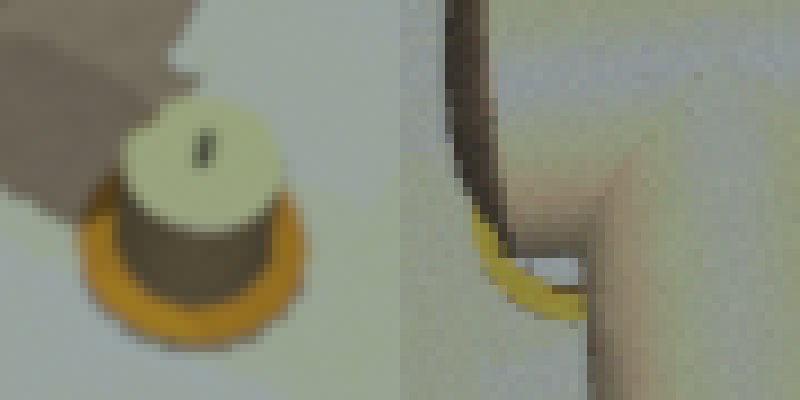

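The scene crop shows the wick tip at crop (208,132), i.e. pixel (336,241.5). In the top view the arm occludes the candle.

Run:
```python
from h import *
s=viewer.grab_frame("scene");t=viewer.grab_frame("top")
print(plane(s,(336,241.5),.08),plane(t,(245.5,228.7),.01),tri(s,(336,241.5),t,(244,229)))
from scipy.spatial.transform import Rotation as R
st=r.state();T=R.from_euler('xyz',st["ee_rot"])
Tf=T*R.from_rotvec([0.785,0,0])
axis=Tf.apply([0,0,1]);W=np.array([.5243,.1345,.08])
tgt=W+[-.004,0,.011]
print("axis",axis); tcp=tgt-axis*.1237; print("tcp",tcp,"d",tcp-st["eef_pos"],"tool",T.inv().apply(tcp-st["eef_pos"]))
```

```text
[0.52116398 0.13318978 0.08      ] [0.52271305 0.12827188 0.01      ] (array([0.51954988, 0.1301558 , 0.07529478]), np.float64(0.0037217851686106394))
axis [ 0.70341855  0.04590283 -0.7092921 ]
tcp [0.43328713 0.12882182 0.17873943] d [-0.12943117  0.23558837 -0.14727366] tool [-0.24346696  0.11346411  0.14762646]
```

In the tool's units: -0.03 m / 0.75 = -0.04, 0.0143 m / 0.75 = 0.0191.

{"fn": "move_tool", "kwargs": {
  "ticks": [-0.04, 0.0191, 0, 0, 0, 0, -0.04, 0.0191, 0, 0, 0, 0, -0.04, 0.0191, 0, 0, 0, 0, -0.04, 0.0191, 0, 0, 0, 0, -0.04, 0.0191, 0, 0, 0, 0, -0.04, 0.0191, 0, 0, 0, 0, -0.04, 0.0191, 0, 0, 0, 0, -0.04, 0.0191, 0, 0, 0, 0]
}}

```text
t: 9.75
eef_pos: [0.4322, 0.1262, 0.327]
ee_rot: [3.141, -0.0, -1.506]
force: [0.8, 0.5, -0.5]
opening: 0.251
finger_force: 59.5
```

{"fn": "move_tool", "kwargs": {
  "ticks": [0, 0, 0, 0.0318, 0, 0, 0, 0, 0, 0.0318, 0, 0, 0, 0, 0, 0.0318, 0, 0, 0, 0, 0, 0.0318, 0, 0, 0, 0, 0, 0.0318, 0, 0, 0, 0, 0, 0.0318, 0, 0, 0, 0, 0, 0.0318, 0, 0, 0, 0, 0, 0.0271, 0, 0]
}}

```text
t: 10.42
eef_pos: [0.4343, 0.1234, 0.3283]
ee_rot: [-2.393, -0.003, -1.508]
force: [1.8, -1.5, 1.0]
opening: 0.249
finger_force: 59.7
```

{"fn": "move_tool", "kwargs": {
  "ticks": [0, 0, 0, 0, 0, 0, 0, 0, 0, 0, 0, 0, 0, 0, 0, 0, 0, 0]
}}

```text
t: 10.67
eef_pos: [0.4372, 0.1227, 0.3307]
ee_rot: [-2.394, -0.001, -1.514]
force: [0.1, 0.1, -0.7]
opening: 0.247
finger_force: 59.7
```

```bash
python3 -c "from rig import r, viewer;print(r.state()['q'])"
```

```text
[ 0.7616573  -0.30621351 -0.96628273  1.03391887 -0.53850095 -1.5222526 ]
```

In the tool's units: 0.0073 m / 0.75 = 0.0097, 0.0068 m / 0.75 = 0.0091.

{"fn": "move_tool", "kwargs": {
  "ticks": [0, 0.0091, 0.0097, 0, 0, 0, 0, 0.0091, 0.0097, 0, 0, 0, 0, 0.0091, 0.0097, 0, 0, 0, 0, 0.0091, 0.0097, 0, 0, 0, 0, 0.0091, 0.0097, 0, 0, 0, 0, 0.0091, 0.0097, 0, 0, 0, 0, 0.0091, 0.0097, 0, 0, 0, 0, 0, 0, 0, 0, 0]
}}

```text
t: 11.33
eef_pos: [0.4457, 0.1281, 0.2787]
ee_rot: [-2.414, -0.005, -1.515]
force: [0.0, -0.0, 0.1]
opening: 0.248
finger_force: 59.7
```

```bash
python3 -c "from rig import r, viewer;print(r.state()['q'])"
```

```text
[ 0.55507438 -0.22263562 -1.0657388   1.38093997 -0.33430028 -1.75400345]
```

Joint 3 is at its limit leaning outward, so I'll raise, move out, and lean the other way with the handle outward and the nose towards the base.

In the tool's units: -0.0178 m / 0.75 = -0.0237, 0.0052 m / 0.75 = 0.0069.

{"fn": "move_tool", "kwargs": {
  "ticks": [0, -0.0237, 0.0069, 0, 0, 0, 0, -0.0237, 0.0069, 0, 0, 0, 0, -0.0237, 0.0069, 0, 0, 0, 0, -0.0237, 0.0069, 0, 0, 0, 0, -0.0237, 0.0069, 0, 0, 0, 0, -0.0237, 0.0069, 0, 0, 0, 0, 0, 0, 0, 0, 0]
}}

```text
t: 11.92
eef_pos: [0.5478, 0.1351, 0.329]
ee_rot: [-2.41, -0.003, -1.515]
force: [-0.3, 0.5, -0.2]
opening: 0.251
finger_force: 59.7
```

{"fn": "move_tool", "kwargs": {
  "ticks": [0, 0, 0, -0.0318, 0, 0, 0, 0, 0, -0.0318, 0, 0, 0, 0, 0, -0.0318, 0, 0, 0, 0, 0, -0.0318, 0, 0, 0, 0, 0, -0.0318, 0, 0, 0, 0, 0, -0.0318, 0, 0, 0, 0, 0, -0.0318, 0, 0, 0, 0, 0, 0, 0, 0]
}}

```text
t: 12.58
eef_pos: [0.556, 0.1261, 0.3332]
ee_rot: [-2.989, -0.016, -1.536]
force: [1.5, 0.1, -0.2]
opening: 0.25
finger_force: 59.7
```

```bash
python3 -c "from rig import r, viewer;print(r.state()['q'])"
```

```text
[ 0.5543588   0.16007203 -0.09295632  0.09547594 -1.19463681 -0.54775399]
```

In the tool's units: -0.1 rad / 3.1416 = -0.0318.

{"fn": "move_tool", "kwargs": {
  "ticks": [0, 0, 0, -0.0318, 0, 0, 0, 0, 0, -0.0318, 0, 0, 0, 0, 0, -0.0318, 0, 0, 0, 0, 0, -0.0318, 0, 0, 0, 0, 0, -0.0318, 0, 0, 0, 0, 0, 0, 0, 0]
}}

```text
t: 13.08
eef_pos: [0.5545, 0.1248, 0.3288]
ee_rot: [2.788, -0.019, -1.537]
force: [1.1, 1.0, -2.4]
opening: 0.248
finger_force: 59.8
```

{"fn": "move_tool", "kwargs": {
  "ticks": [0, 0, 0, -0.0318, 0, 0, 0, 0, 0, -0.0318, 0, 0, 0, 0, 0, -0.0318, 0, 0, 0, 0, 0, -0.0318, 0, 0, 0, 0, 0, -0.0064, 0, 0, 0, 0, 0, 0, 0, 0, 0, 0, 0, 0, 0, 0]
}}

```text
t: 13.67
eef_pos: [0.5529, 0.1244, 0.3332]
ee_rot: [2.378, -0.018, -1.535]
force: [0.1, 0.4, -0.6]
opening: 0.252
finger_force: 59.8
```

Create plan.py:
```python
from h import *
st=r.state();T=R.from_euler('xyz',st["ee_rot"]);axis=T.apply([0,0,1])
tip=st["eef_pos"]+axis*.1237;W=np.array([.523,.1335,.08])
print("q",st["q"].round(3),"tcp",st["eef_pos"].round(4),"tip",tip.round(4),"tilt",np.degrees(np.arccos(-axis[2])))
for n,o in(("hover",[.006,0,.05]),("goal",[.004,0,.011])):
    d=W+o-tip;print(n,d.round(4),"tool",T.inv().apply(d).round(4))
```

```bash
python3 plan.py
```

```text
q [ 0.378  0.637  0.585 -0.282 -2.236 -0.441] tcp [0.5529 0.1244 0.3332] tip [0.4675 0.1197 0.2438] tilt 43.74652129008583
hover [ 0.0615  0.0138 -0.1138] tool [-0.0137 -0.1233  0.0392]
goal [ 0.0595  0.0138 -0.1528] tool [-0.0145 -0.1488  0.0688]
```

In the tool's units: -0.0205 m / 0.75 = -0.0273, 0.0065 m / 0.75 = 0.0087.

{"fn": "move_tool", "kwargs": {
  "ticks": [-0.0031, -0.0273, 0.0087, 0, 0, 0, -0.0031, -0.0273, 0.0087, 0, 0, 0, -0.0031, -0.0273, 0.0087, 0, 0, 0, -0.0031, -0.0273, 0.0087, 0, 0, 0, -0.0031, -0.0273, 0.0087, 0, 0, 0, -0.0031, -0.0273, 0.0087, 0, 0, 0, 0, 0, 0, 0, 0, 0, 0, 0, 0, 0, 0, 0]
}}

```text
t: 14.33
eef_pos: [0.6138, 0.1384, 0.22]
ee_rot: [2.376, -0.018, -1.534]
force: [0.1, 0.5, -1.1]
opening: 0.25
finger_force: 59.8
```

```bash
python3 plan.py
```

Run:
```python
from h import *
s=viewer.grab_frame("scene");w=viewer.grab_frame("wrist")
st=r.state();tip=st["eef_pos"]+R.from_euler('xyz',st["ee_rot"]).apply([0,0,.1237])
for n,g in(("s",s),("w",w)): print(n,"tip px",proj(g,tip),"wick px",proj(g,[.523,.1335,.08]))
o=np.hstack([cv2.resize(s["img"][190:290,290:390],(400,400),interpolation=0),cv2.resize(w["img"],(400,300))[0:300] if 0 else cv2.copyMakeBorder(cv2.resize(w["img"],(400,300)),0,100,0,0,0)])
cv2.imwrite("pics/hov.png",o[:,:,::-1])
```

```text
q [ 0.368  0.814  0.636 -0.252 -2.12  -0.388] tcp [0.6138 0.1384 0.22  ] tip [0.5282 0.1336 0.1308] tilt 43.866228556846664
hover [ 0.0008 -0.0001 -0.0008] tool [ 0.0002 -0.0012  0.    ]
goal [-0.0012 -0.0001 -0.0398] tool [-0.0006 -0.0268  0.0295]
s tip px [335.87566147 232.97650029] wick px [335.71022221 241.9804154 ]
w tip px [276.69135364 204.35186654] wick px [245.23707427 194.41353291]
```

View pics/hov.png

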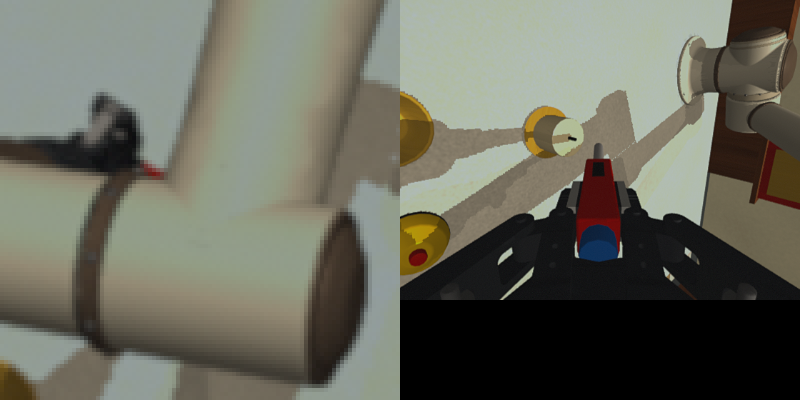

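In the wrist view the nose tip is at about (280,201) and the wick tip at about (247,194). Both match the predictions within 3 px. The lighter sits well in the pads, so I'll go down.

In the tool's units: 0.0059 m / 0.75 = 0.0079, -0.0054 m / 0.75 = -0.0072.

{"fn": "move_tool", "kwargs": {
  "ticks": [0, -0.0072, 0.0079, 0, 0, 0, 0, -0.0072, 0.0079, 0, 0, 0, 0, -0.0072, 0.0079, 0, 0, 0, 0, -0.0072, 0.0079, 0, 0, 0, 0, -0.0072, 0.0079, 0, 0, 0, 0, 0, 0, 0, 0, 0, 0, 0, 0, 0, 0, 0, 0, 0, 0, 0, 0, 0]
}}

```text
t: 15.1
eef_pos: [0.6135, 0.1374, 0.1794]
ee_rot: [2.375, -0.018, -1.535]
force: [0.2, -0.2, -1.1]
opening: 0.248
finger_force: 59.8
```

```bash
python3 plan.py
```

Run:
```python
from h import *
w=viewer.grab_frame("wrist")
st=r.state();tip=st["eef_pos"]+R.from_euler('xyz',st["ee_rot"]).apply([0,0,.1237])
print("tip px",proj(w,tip),"wick px",proj(w,[.523,.1335,.08]))
cv2.imwrite("pics/fin.png",cv2.resize(w["img"][150:270,210:350],(700,600),interpolation=0)[:,:,::-1])
```

```text
q [ 0.367  0.839  0.582 -0.242 -2.043 -0.366] tcp [0.6135 0.1374 0.1794] tip [0.5279 0.1328 0.0903] tilt 43.903289883072596
hover [0.0011 0.0007 0.0397] tool [ 0.      0.0267 -0.0294]
goal [-0.0009  0.0007  0.0007] tool [-0.0007  0.0011  0.0001]
tip px [276.50216128 204.32059835] wick px [272.58043335 202.17489646]
```

View pics/fin.png

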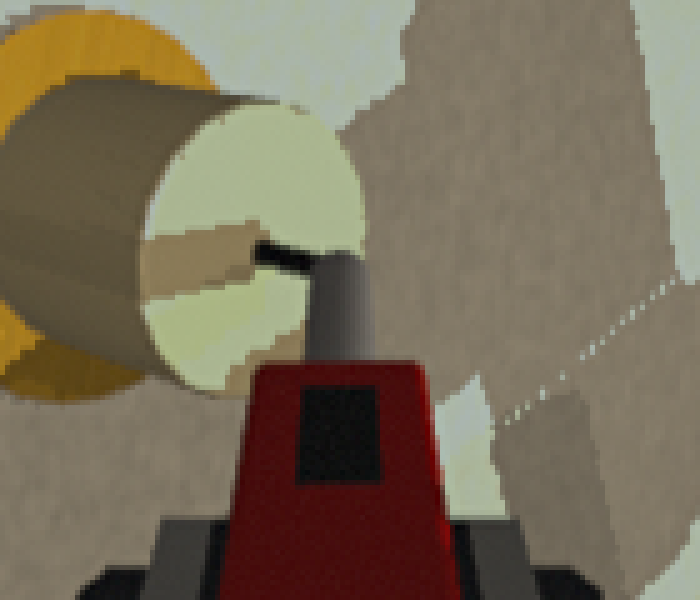

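The wick at crop (255-315,250) ends just behind and below the nose tip at crop (338,255). The candle is upright, and the force hasn't changed, so there is no contact. I'm handing in.

```bash
python3 -c "
from rig import r, viewer
print(abs(r.state()['joint_velocities']).max(), r.close_job())"
```

```text
the job is handed in; nothing more can be done
0.007587545233633589 None
```

I handed the job in at about 15 s; no verdict came back. The cap was pressed home in the holder, the lighter drawn out and held at about 44° with the nose lower, and its tip measured about 12 mm from the wick tip with no contact seen.

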